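Stack the picnic tumblers and hold the cool box open

TASK

We are packing for a picnic: nest the three tumblers into one upright stack on the worktop, in any order, so that they take the room of one, and let go of them. Then lift the cool box's lid by its grab bar with the gripper and hold it 60 degrees open so that I can load the box; the lid falls shut if released, so finish while still holding it steady there. Leave the box standing where it is and do not disturb the drinks can or the two food tins that stand near.

Things in the scene. Friction and masses are not known exactly. Their poses are not given: they have to be found in the camera images.
- tumbler_orange: orange stacking picnic tumbler, one of three of the same shape: round, open at the top, 92 mm tall, widening from 38 mm at the foot to 56 mm, then a shoulder and a straight gripping band 65 mm across (60 mm inside) over the top 26 mm; inside floor 30 mm above the underside, 60 g. Fully nested in another it sits 30 mm higher with about 2 mm of play. Origin: centre of its underside, z up
- tumbler_yellow: yellow stacking picnic tumbler, one of three of the same shape: round, open at the top, 92 mm tall, widening from 38 mm at the foot to 56 mm, then a shoulder and a straight gripping band 65 mm across (60 mm inside) over the top 26 mm; inside floor 30 mm above the underside, 60 g. Fully nested in another it sits 30 mm higher with about 2 mm of play. Origin: centre of its underside, z up
- tumbler_white: white stacking picnic tumbler, one of three of the same shape: round, open at the top, 92 mm tall, widening from 38 mm at the foot to 56 mm, then a shoulder and a straight gripping band 65 mm across (60 mm inside) over the top 26 mm; inside floor 30 mm above the underside, 60 g. Fully nested in another it sits 30 mm higher with about 2 mm of play. Origin: centre of its underside, z up
- cool_box: blue cool box with a white lid, 170 deep x 270 wide x 160 mm tall when shut (tub rim 128 mm high), standing loose on the worktop, about 3.7 kg. Origin: centre of its underside; -x is its front (towards the robot), y runs along its width, z up
- lid (a joint): the lid's angle, in rad: 0 shut, 1.05 = 60 degrees open, 1.57 upright, stop at 1.75. It turns about the hinge along the box's y axis at the rear rim; nothing keeps it open, it falls shut below about 80 degrees when let go (0.55 kg: about 3 N to lift at the bar)
- lid_bar (a point): middle of the grey round grab bar along the lid's front edge (moves with the lid): bar 12 mm thick, 96 mm straight length parallel to the box's y axis, 34 mm of free space between it and the lid's front. Shut, it is 145 mm above the worktop; its x axis points from the bar to the hinge in the lid's plane
- lid_hinge (a point): middle of the lid's hinge line on the box's rear rim, 130 mm above the worktop; same axes as the box. The bar's centre line is 213 mm in front of it and 15 mm above it when the lid is shut
- can: tall drinks can, 66 mm across, 168 mm tall, to be left alone; origin at the centre of its underside, z up
- tin_2: flat oblong tin, 63x105x25 mm, to be left alone; origin at the centre of its underside, z up
- food_tin: round food tin with a green label, 57 mm across, 72 mm tall, to be left alone; origin at the centre of its underside, z up
There are look-alikes about, which are no part of the job. Leave any blue look-alike of the tumbler_orange alone.

How it is judged:
By the outcome, as a careful person would: the job done as asked, in the order asked, and still so for the second after the job is handed in, while the arm keeps its last pose, push and grip.
It also fails if it takes over 64 s, if anything falls off the work surface, if the arm or the gripper's body presses on something with over 40 N, if the wrist force passes 120 N, or if a joint passes its speed limit or range.

ROBOT

A 6-joint arm with a two-finger parallel gripper is mounted at the origin on a cart in front of the work surface, level with it; the furniture and walls round the work are solid. World frame = base frame: x ahead of the robot, y to its left, z up, the work surface at z = 0. Lengths are in mm, angles in rad, forces in N, time in s.
With the tool pointing down it reaches from about 225 to 875 mm from the base axis. Payload 3.4 kg.
Tool frame: the origin (TCP) lies midway between the tips of the shut fingers; the grasp point (between the pads) lies 19 mm behind it; z points along the fingers, y is the line along which they close (so a half turn about z gives the same grasp; the last joint's range is limited). The gripper opens to 85 mm and grips with 20 to 120 N. Pads are 22 mm wide; open, the fingers measure 114 mm over their backs; the gripper's body (76 mm by 85 mm) begins 54 mm behind the grasp point. The pads swing forward as they close: fully open they stand 13 mm farther back than shut.
Start: joints at [-1.394, 0.276, 1.505, -0, 1.361, -0.121], TCP at [168.714, -549.726, 231.328] pointing down, gripper open.
Joint ranges: [-2.89, 2.89], [-0.75, 2.08], [0.22, 2.7], [-1.18, 4.32], [0.11, 2.71], [-2.7, 2.7]. Speed limits (rad/s): [2.57, 2.57, 3.14, 3.14, 3.14, 3.14].

INTERFACE

Orientations are given as a 3x3 rotation matrix whose columns are the frame's x, y, z axes.
In Python, from station import robot, solver, readout, camera gives the robot as it stands. Calls block until the motion is done:
- robot.reach(position, orientation): joint-space move of the TCP to a pose.
- robot.move_linear(position, velocity=150, frame=None): straight line of the TCP; frame=None keeps the orientation; velocity is the mean speed in mm/s.
- robot.move_joints(angles): joint-space move.
- robot.gripper_open() and robot.grasp(f_grip=None): open the fingers fully, or close them until they stop; f_grip is the grip in N (None keeps the last).
- robot.pause(seconds).
- solver.inverse_kinematics(position, orientation): joint angles nearest the present ones, or None.
- readout.state(): the state.
- camera(name): name is "scene" or "top" or "wrist"; returns a dict with "img" (384x512x3 uint8, red, green, blue), "depth" (384x512 float32, mm along the optical axis (not along the pixel's ray), 0 where there is no reading), "mtx" (3x3 intrinsics, pixels), "R" (3x3) and "t" (3): a world point X has camera coordinates R X + t. Camera axes: x right, y down, z forward; pixel columns grow to the right and rows downward; lengths in mm; the calibration is good to about 2 mm. A picture is of the moment at which its call begins.
A pose or a line that the arm cannot do raises robot.Unreachable and nothing moves.
- robot.sign_off(): hands the job in; it is judged then, once.
The state is a dict: "t": time; "joint_pos": joint angles; "joint_velocities": joint speeds; "joint_torque": joint torques, N m; "eef_pos": TCP position; "tcp_rot": TCP orientation; "wrist_force": force on the tool from outside, world axes, zero at the start; "moment": the same for the moment, N m; "finger_gap": finger opening in mm; "finger_force": force on a finger pad.
Only numpy, scipy, OpenCV 4.12 (cv2) and the standard library are available. Lean on these libraries where they do the work, as an engineer would, in place of code of your own. Each camera call takes 0.05 s, during which the arm holds its last target. There are 200 camera calls.

## Working session

There is one attempt and no reset: what is moved stays moved. The work goes in short steps, each a Python script; the robot and the scene stay as the last script left them, time stands still between calls to the robot, and variables do not carry over. Pictures are saved under pics/ and viewed, at most 10 in all, crops included, and the job is handed in when it is done.

```bash
mkdir -p pics; python3 - <<'E'
from station import robot, solver, readout, camera
import cv2, numpy as np, pickle
a=camera("scene"); b=camera("top")
pickle.dump((a,b),open("c.pkl","wb"))
cv2.imwrite("pics/a.png",cv2.cvtColor(np.hstack([a["img"]]),cv2.COLOR_RGB2BGR))
cv2.imwrite("pics/b.png",cv2.cvtColor(b["img"],cv2.COLOR_RGB2BGR))
print(readout.state()["t"],b["R"],b["t"])
E
```

```text
0.1 [[-2.72610266e-02 -9.99628163e-01  6.10212732e-04]
 [-9.85607335e-01  2.67767697e-02 -1.66916703e-01]
 [ 1.66838298e-01 -5.15175082e-03 -9.85970812e-01]] [  73.7762197   585.8504938  1361.56141273]
```

View pics/a.png

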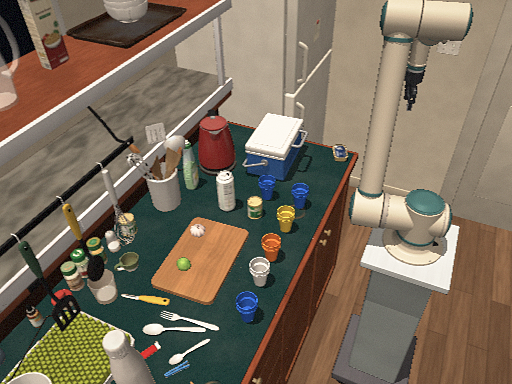

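View pics/b.png

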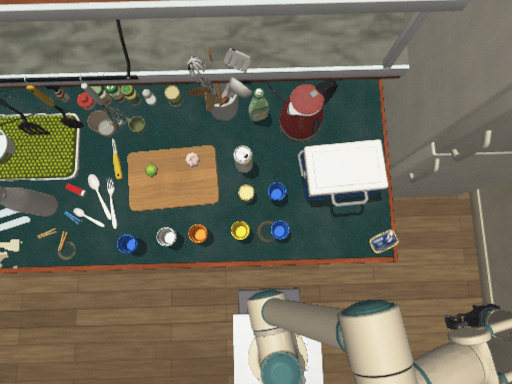

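The top view shows the tumblers: white at (167,237), orange at (198,234), yellow at (240,231). The blue look-alikes are at (127,243), (280,231) and (277,191). The box lid is around (345,168) with its bar at (350,203), the oblong tin at (384,241), the food tin at (246,192) and the can at (243,158). Next I'll localise them.

```bash
cat > h.py <<'E'
from station import robot, solver, readout, camera
import cv2, numpy as np
def cloud(c):
    v,u=np.mgrid[0:384,0:512]; d=c["depth"]
    P=np.stack([u,v,np.ones_like(u)],-1)@np.linalg.inv(c["mtx"]).T*d[...,None]
    W=(P-c["t"])@c["R"]; W[d==0]=np.nan
    return W
def rim(W,xy,z0=84,z1=99,r=55):
    """centre/diameter of the rim near xy"""
    m=(np.hypot(W[...,0]-xy[0],W[...,1]-xy[1])<r)&(W[...,2]>z0)&(W[...,2]<z1)
    p=W[m][:,:2].astype(np.float32)
    c,rad=cv2.minEnclosingCircle(p); return np.array(c),2*rad,len(p),W[m][:,2].max()
E
python3 - <<'E'
from h import *
import pickle
a,b=pickle.load(open("c.pkl","rb"))
W=cloud(b);Wa=cloud(a)
def at(u,v): return W[v,u].round()
for n,(u,v) in dict(white=(167,237),orange=(198,234),yellow=(240,231),b1=(127,243),b2=(280,231),b3=(277,191)).items():
    p=W[v,u,:2]; 
    for w in (W,Wa):
        try: print(n,at(u,v),*rim(w,p,z0=80))
        except Exception as e: print(n,e)
for n,(u,v) in dict(can=(243,155),food=(246,192),tin2=(384,241),lid=(345,168),bar=(350,204)).items(): print(n,at(u,v))
for nm,w in (("top",W),("scene",Wa)):
    m=(w[...,2]>150)&(w[...,2]<170)&(w[...,1]<-100)&(w[...,1]>-600)&(w[...,0]>350)&(w[...,0]<800)
    if nm=="top":m[:,:295]=0
    lab=cv2.connectedComponentsWithStats(m.astype(np.uint8)); k=1+lab[2][1:,4].argmax()
    q=w[lab[1]==k]; print(nm,cv2.minAreaRect(q[:,:2].astype(np.float32)),q[:,2].mean())
    m=(w[...,2]>130)&(w[...,2]<156)&(w[...,1]<-130)&(w[...,1]>-450)&(w[...,0]>300)&(w[...,0]<q[:,0].min()+15)
    print("bar",cv2.minAreaRect(w[m][:,:2].astype(np.float32)),m.sum()); 
v,u=np.mgrid[196:210:2,330:372:4]
print(W[196:210:2,332:372:4].round().astype(int).reshape(-1,3).tolist())
E
```

```text
white [434. 394.  34.] [435.54473877 386.55691528] 65.48336791992188 69 98.10408861638506
white [434. 394.  34.] [437.27688599 385.73196411] 70.14736938476562 135 97.55738905558376
orange [442. 280.  28.] [443.72949219 273.82745361] 65.26525115966797 61 98.01942915563711
orange [442. 280.  28.] [447.6446228 274.0826416] 72.798583984375 128 98.69699685873003
yellow [449. 124.  30.] [451.07278442 123.46846008] 65.3929443359375 52 97.03366998715836
yellow [449. 124.  30.] [452.62054443 124.4668045 ] 71.22510528564453 111 97.21359151402106
b1 [416. 542.  32.] [414.78710938 524.88824463] 67.5452651977539 84 98.78976700216172
b1 [416. 542.  32.] [414.60174561 525.52844238] 67.85750579833984 140 98.08288319878383
b2 [445. -25.  27.] [448.77752686 -19.08745766] 65.3409194946289 55 98.21322995673242
b2 [445. -25.  27.] [451.90765381 -19.07735825] 70.0013427734375 101 97.4086425209501
b3 [595. -19.  39.] [588.91418457 -13.03470325] 65.22810363769531 57 98.52947837912811
b3 [595. -19.  39.] [588.9175415  -14.40988541] 73.48552703857422 96 96.78693693937073
can [704. 103. 162.]
food [589.  97.  
[... 1030 characters left out ...]
 150], [557, -371, 0], [531, -200, 154], [532, -214, 150], [532, -230, 144], [530, -241, 155], [530, -254, 155], [530, -269, 151], [529, -282, 153], [530, -298, 148], [530, -312, 146], [549, -370, 0], [545, -230, 2], [524, -214, 151], [523, -226, 156], [524, -241, 151], [523, -254, 153], [523, -269, 151], [543, -324, -3], [541, -337, 6], [541, -353, 3], [541, -369, 1], [538, -231, -4], [537, -246, -1], [537, -261, -1], [536, -276, 1], [535, -291, 2], [536, -308, -4], [535, -323, -1], [535, -340, -6], [534, -352, 3], [534, -369, 1], [530, -231, -3], [529, -246, -2], [528, -260, 3], [528, -276, 0], [528, -292, -3], [527, -307, 1], [527, -322, 2], [526, -337, 2], [526, -353, 1], [526, -368, 0]]
```

```bash
cat >> h.py <<'E'
DOWN=np.array([[0,1,0],[1,0,0],[0,0,-1.]])   # columns x,y,z: y closes along world x
def pick_stack(src,dst,n,zg=58):
    """pick tumbler at src, nest it on n tumblers at dst"""
    robot.reach([*src,140],DOWN)
    robot.move_linear([*src,zg],200)
    robot.grasp(30); g=readout.state()["finger_gap"]
    up=zg+30*n+80
    robot.move_linear([*src,up],250)
    robot.move_linear([*dst,up],250)
    robot.move_linear([*dst,zg+30*n+4],120); s=readout.state()
    print("gap",g,s["finger_gap"],"F",s["wrist_force"].round(1) if hasattr(s["wrist_force"],"round") else s["wrist_force"],"t",s["t"])
    robot.gripper_open()
    robot.move_linear([*dst,up+20],250)
def lidpose(hinge,yaw,a,pitch,back=0,ax=0.0):
    """TCP pose holding the bar with lid angle a, tool pitched 'pitch' below horizontal"""
    ex=np.array([np.cos(yaw),np.sin(yaw),0]); ez=np.array([0,0,1.])
    th=a+np.arctan2(15,213); r=np.hypot(15,213)
    bar=hinge-ex*r*np.cos(th)+ez*r*np.sin(th)
    z=ex*np.cos(pitch)-ez*np.sin(pitch); y=ex*np.sin(pitch)+ez*np.cos(pitch)
    return bar+z*(19+ax-back), np.stack([np.cross(y,z),y,z],1), bar
E
python3 - <<'E'
from h import *
import pickle
a,b=pickle.load(open("c.pkl","rb"))
W=cloud(b)
# lid edges: per image column lowest lid pixel
m=(W[...,2]>153)&(W[...,2]<172)&(W[...,0]>535)&(W[...,0]<800); m[:,:295]=0
m=cv2.morphologyEx(m.astype(np.uint8),cv2.MORPH_OPEN,np.ones((5,5)))
f=[];k=[]
for u in range(310,380):
    v=np.where(m[:,u])[0]
    if len(v): f.append(W[v.max(),u,:2]); k.append(W[v.min(),u,:2])
for e in (f,k):
    l=cv2.fitLine(np.float32(e),cv2.DIST_HUBER,0,.01,.01).ravel(); print(l,np.degrees(np.arctan2(-l[0]*np.sign(l[1]),abs(l[1]))))
yaw=np.radians(4); bar=np.array([527,-259,145.])
ex=np.array([np.cos(yaw),np.sin(yaw),0]); H=bar+213*ex; H[2]=130
for p0 in (10,20,30,40,50):
  for flip in (1,-1):
    r=[]
    for a_,bk in ((0,110),(0,0),(.3,0),(.6,0),(1.05,0)):
        P,R,_=lidpose(H,yaw,a_,np.radians(p0)+a_,bk); R=R@np.diag([flip,flip,1])
        q=solver.inverse_kinematics(P,R); r.append(None if q is None else np.round(q,2).tolist())
    print(p0,flip,r)
robot.reach([400,0,300],DOWN)
pick_stack((436,386),(444.5,274),1)
c=camera("top");Wc=cloud(c); print(rim(Wc,(444,274),110,130))
E
```

```text
[ 7.1533762e-02 -9.9743819e-01  5.7006226e+02 -2.5187517e+02] 4.102086
[ 6.8863876e-02 -9.9762607e-01  7.4060272e+02 -2.5014659e+02] 3.9487345
10 1 [None, None, [-1.06, 0.27, 2.26, 1.63, 0.94, -2.44], [-0.86, 0.13, 1.95, 0.96, 0.78, -1.54], [-0.57, 0.27, 1.38, 0.22, 1.21, -0.69]]
10 -1 [[-1.54, 0.64, 2.56, 1.55, 1.39, -0.06], [-1.19, 0.68, 2.47, 1.88, 1.4, -0.01], [-1.06, 0.27, 2.26, 1.63, 0.94, 0.7], [-0.86, 0.13, 1.95, 0.96, 0.78, 1.6], [-0.57, 0.27, 1.38, 0.22, 1.21, 2.45]]
20 1 [None, None, [-0.99, 0.19, 2.16, 1.35, 0.79, -2.08], [-0.78, 0.14, 1.82, 0.63, 0.84, -1.2], [-0.52, 0.35, 1.23, 0.1, 1.42, -0.6]]
20 -1 [[-1.47, 0.38, 2.47, 1.5, 1.23, 0.31], [-1.15, 0.51, 2.41, 1.84, 1.15, 0.23], [-0.99, 0.19, 2.16, 1.35, 0.79, 1.06], [-0.78, 0.14, 1.82, 0.63, 0.84, 1.95], [-0.52, 0.35, 1.23, 0.1, 1.42, 2.55]]
30 1 [[-1.36, 0.19, 2.35, 1.37, 1.07, -2.45], [-1.08, 0.37, 2.33, 1.7, 0.92, -2.63], [-0.9, 0.16, 2.04, 0.99, 0.73, -1.67], [-0.7, 0.18, 1.69, 0.37, 0.97, -0.94], [-0.47, 0.44, 1.08, -0.0, 1.62, -0.54]]
30 -1 [[-1.36, 0.19, 2.35, 1.37, 1.07, 0.69], [-1.08, 0.37, 2.33, 1.7, 0.92, 0.5
[... 390 characters left out ...]
 1.45, 0.74, 0.88], [-0.81, 0.17, 1.92, 0.64, 0.77, 1.86], [-0.63, 0.23, 1.57, 0.19, 1.14, 2.38], [-0.43, 0.53, 0.93, -0.09, 1.83, 2.63]]
50 1 [[-1.06, 0.05, 2.07, 0.85, 0.89, -1.65], [-0.9, 0.24, 2.11, 1.07, 0.65, -1.81], [-0.72, 0.2, 1.8, 0.36, 0.89, -0.99], [-0.56, 0.3, 1.44, 0.06, 1.32, -0.65], [-0.39, 0.64, 0.78, -0.17, 2.03, -0.52]]
50 -1 [[-1.06, 0.05, 2.07, 0.85, 0.89, 1.49], [-0.9, 0.24, 2.11, 1.07, 0.65, 1.33], [-0.72, 0.2, 1.8, 0.36, 0.89, 2.15], [-0.56, 0.3, 1.44, 0.06, 1.32, 2.5], [-0.39, 0.64, 0.78, -0.17, 2.03, 2.63]]
gap 63.599246277254096 63.57350579232393 F [-0.5 -0.  -0.4] t 6.6667
(array([446.82849121, 261.32730103]), 57.15258026123047, 22, np.float64(128.13680352681294))
```

```bash
python3 - <<'E'
from h import *
robot.reach([451.5,123.5,140],DOWN)
c=camera("top");W=cloud(c); s=camera("scene"); Ws=cloud(s)
for w in (W,Ws): print(rim(w,(444,274),108,132), rim(w,(452,124),82,99))
cv2.imwrite("pics/c.png",cv2.cvtColor(np.hstack([cv2.resize(c["img"][200:260,150:250],(500,300)),cv2.resize(s["img"][225:285,230:290],(300,300))]),cv2.COLOR_RGB2BGR))
E
```

```text
(array([442.39910889, 275.53787231]), 65.9551010131836, 69, np.float64(128.98558497549752)) (array([433.59994507, 101.79452515]), 27.74384307861328, 8, np.float64(97.66630934469173))
(array([444.82299805, 275.72543335]), 69.7696533203125, 143, np.float64(128.39181049386886)) (array([452.94329834, 123.02396393]), 70.75276947021484, 94, np.float64(98.20788692361134))
```

View pics/c.png

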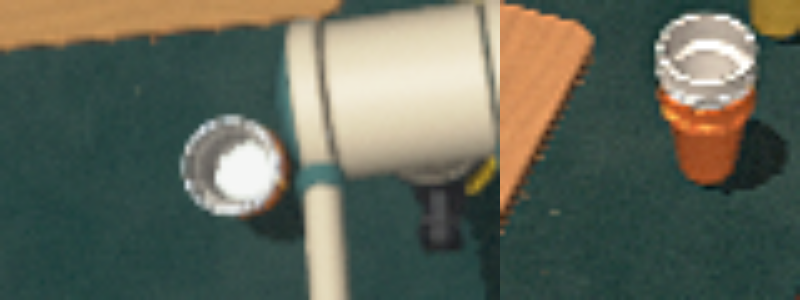

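White (crop centre about 235,165) sits upright and fully nested in orange, with its rim 30 mm higher. Next is yellow.

```bash
python3 - <<'E'
from h import *
pick_stack((451.5,123.5),(443,275.3),2)
yaw=np.radians(4); bar=np.array([528.5,-259,145.])
robot.reach([400,0,300],DOWN)
# look at the bar from the pre-grasp standoff
ex=np.array([np.cos(yaw),np.sin(yaw),0]); H=bar+213*ex; H[2]=130
P,R,_=lidpose(H,yaw,0,np.radians(40),120)
robot.reach(P,R)
c=camera("top");W=cloud(c); s=camera("scene"); Ws=cloud(s); w=camera("wrist")
for x in (W,Ws):
    print(rim(x,(444,275),138,162))
np.save("w.npy",cloud(w)); import pickle; pickle.dump((c,s,w),open("d.pkl","wb"))
cv2.imwrite("pics/d.png",cv2.cvtColor(w["img"],cv2.COLOR_RGB2BGR))
cv2.imwrite("pics/e.png",cv2.cvtColor(np.hstack([cv2.resize(c["img"][200:260,150:250],(500,300)),cv2.resize(s["img"][215:275,230:290],(300,300))]),cv2.COLOR_RGB2BGR))
print(readout.state()["t"],readout.state()["joint_pos"])
E
```

```text
gap 63.68795080267456 63.640431561993545 F [ 1.  -0.7 -0.7] t 11.775
(array([441.31726074, 274.49197388]), 65.99732208251953, 79, np.float64(160.3182332267061))
(array([440.42312622, 273.40368652]), 70.5732650756836, 143, np.float64(159.6479472550895))
15.5583 [-1.23274225  0.07191478  2.20942722  1.12250089  0.96152754 -2.04114112]
```

View pics/d.png

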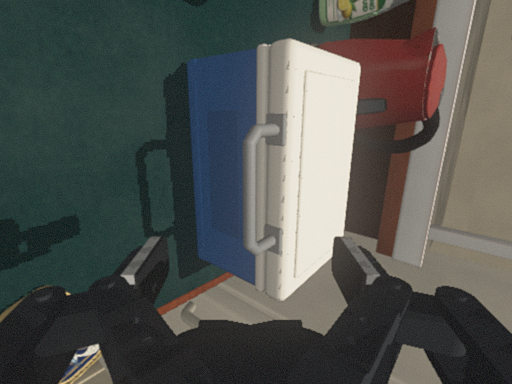

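View pics/e.png

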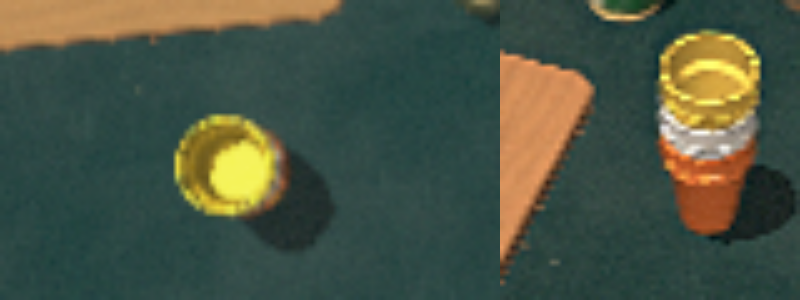

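The stack is upright with all three nested. In the wrist view the bar runs from (250,150) to (250,230), with the fingers on either side of it. I'll measure the bar from here.

```bash
python3 - <<'E'
import numpy as np,pickle,cv2
c,s,w=pickle.load(open("d.pkl","rb")); W=np.load("w.npy")
cam=-w["R"].T@w["t"]; print("cam",cam.round())
for v in range(135,240,10):
    row=W[v,240:262]; m=(row[:,2]>125)&(row[:,2]<165); p=row[m]; u=np.where(m)[0]+240
    # bar-ish: points more than 25 mm before lid
    m2=p[:,0]<545; p=p[m2]
    if len(p): print(v,u[m2].min(),u[m2].max(),p.mean(0).round(1))
# lid top plane, front edge
m=(W[...,2]>150)&(W[...,0]>550)&(W[...,2]<172)&(W[...,0]<760); print("lid z",np.nanmedian(W[m][:,2]), cv2.minAreaRect(W[m][:,:2].astype(np.float32)))
E
```

```text
cam [ 338. -200.  302.]
135 246 261 [ 527.2 -207.6  149. ]
145 242 255 [ 521.5 -216.   148.6]
155 242 255 [ 522.3 -224.6  148.5]
165 242 255 [ 522.9 -233.4  148.5]
175 242 255 [ 523.6 -242.3  148.5]
185 242 254 [ 523.8 -251.4  148.2]
195 242 254 [ 524.3 -260.7  148.3]
205 242 254 [ 525.1 -270.2  148.2]
215 242 254 [ 526.  -280.   148.1]
225 243 254 [ 526.5 -289.7  148.8]
235 243 254 [ 527.3 -299.8  148.8]
lid z 162.62026544886163 ((642.2955322265625, -255.12428283691406), (190.99232482910156, 272.4500732421875), 3.175872325897217)
```

```bash
python3 - <<'E'
from h import *
yaw=np.radians(4); bar=np.array([528,-259,145.])
ex=np.array([np.cos(yaw),np.sin(yaw),0]); H=bar+213*ex; H[2]=130; p0=np.radians(40)
def st(n):
    s=readout.state(); print(n,round(s["t"],2),np.round(s["eef_pos"],1),"F",np.round(s["wrist_force"],1),"M",np.round(s["moment"],2),"gap",round(s["finger_gap"],1),flush=True); return s
P,R,_=lidpose(H,yaw,0,p0)
robot.move_linear(P,100,R); st("at bar")
robot.grasp(40); s=st("grasped")
if s["finger_gap"]>9:
  for a in np.linspace(0,1.05,11)[1:]:
    P,R,_=lidpose(H,yaw,a,p0+a)
    robot.move_linear(P,60,R); s=st(round(a,2))
    if np.linalg.norm(s["wrist_force"])>35 or s["finger_gap"]<9: print("STOP"); break
c=camera("top"); s=camera("scene")
import pickle; pickle.dump((c,s),open("e.pkl","wb"))
cv2.imwrite("pics/f.png",cv2.cvtColor(s["img"],cv2.COLOR_RGB2BGR))
E
```

```text
at bar 16.91 [ 542.4 -258.1  133.1] F [-0.9 -0.  -0.5] M [-0.01  0.34  0.  ] gap 85.2
grasped 17.58 [ 542.3 -258.1  132.8] F [-4.  -0.6  1.1] M [-0.05  0.39 -0.01] gap 10.6
0.11 18.08 [ 543.7 -257.9  153.4] F [-1.2 -1.8 -1.8] M [-0.19  0.65 -0.16] gap 10.6
0.21 18.58 [ 547.1 -257.7  173.7] F [-2.6 -3.1 -1. ] M [-0.28  0.69 -0.23] gap 10.8
0.32 19.08 [ 552.8 -257.3  193.8] F [-3.  -2.6 -1.2] M [-0.27  0.66 -0.18] gap 10.6
0.42 19.58 [ 560.4 -256.7  213.1] F [-3.  -3.   0.4] M [-0.43  0.63 -0.19] gap 10.5
0.52 20.08 [ 570.1 -256.1  231.5] F [-3.7 -3.5  0.2] M [-0.41  0.61 -0.12] gap 10.8
0.63 20.58 [ 581.7 -255.3  249. ] F [-4.6 -2.   2.1] M [-0.39  0.57 -0.09] gap 10.4
0.74 21.08 [ 595.2 -254.3  265.2] F [-4.4 -2.5  1.5] M [-0.4   0.55 -0.04] gap 9.9
0.84 21.58 [ 610.4 -253.3  279.8] F [-3.2 -1.2  4.2] M [-0.34  0.55 -0.01] gap 10.6
0.94 22.08 [ 626.8 -252.1  292.7] F [-2.6 -2.2  3.9] M [-0.36  0.51  0.05] gap 10.6
1.05 22.58 [ 644.6 -250.9  303.8] F [-2.5 -2.5  4.4] M [-0.36  0.41  0.03] gap 10.5
```

View pics/f.png

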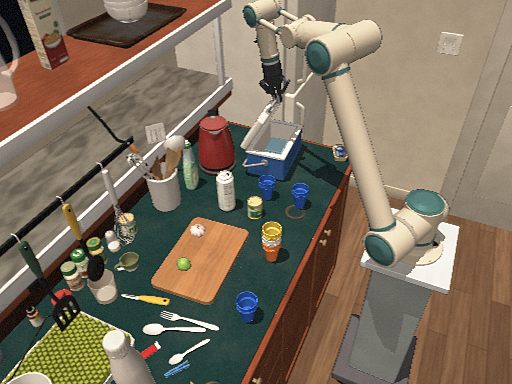

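The scene view shows the lid open with the gripper on its bar at (278,98) and the stack standing at (271,242). Before handing in I'll check the lid angle, the box position and that nothing drifts.

```bash
python3 - <<'E'
from h import *
robot.pause(1.5)
s=camera("scene"); c=camera("top"); W=cloud(s); T=cloud(c)
st=readout.state(); print(st["t"],np.round(st["eef_pos"],1),np.round(st["wrist_force"],1),st["finger_gap"])
ex=np.array([np.cos(.07),np.sin(.07),0]); ey=np.array([-ex[1],ex[0],0])
H=np.array([528,-259,130.])+213*ex
for n,w,I in (("scene",W,s["img"]),("top",T,c["img"])):
    d=w-H; X=d@ex; Y=d@ey; Z=w[...,2]-130
    m=(abs(Y)<125)&(X>-140)&(X<40)&(Z>30)&(Z<175)&(I.min(-1)>120)
    best=None
    p=np.c_[X[m],Z[m]]
    rng=np.random.default_rng(0)
    for _ in range(500):
        i,j=rng.choice(len(p),2,False); v=p[j]-p[i]; L=np.hypot(*v)
        if L<60: continue
        e=abs((p-p[i])@np.array([-v[1],v[0]])/L)<2.5
        if best is None or e.sum()>best.sum(): best=e
    l=cv2.fitLine(np.float32(p[best]),cv2.DIST_HUBER,0,.01,.01).ravel()
    print(n,len(p),best.sum(),"lid deg",np.degrees(np.arctan2(-l[1],l[0]))%180)
    r=(Z>-10)&(Z<6)&(abs(Y)<160)&(X>-200)&(X<20); print("rim",cv2.minAreaRect(w[r][:,:2].astype(np.float32)))
for x in ((444,275),): print(rim(T,x,138,162))
E
```

```text
24.2833 [ 644.3 -250.9  303.6] [-4.6 -3.2  5.2] 10.562937638206536
scene 241 61 lid deg 61.330704
rim ((656.400390625, -251.11456298828125), (174.9602508544922, 285.5577087402344), 3.0913784503936768)
top 781 420 lid deg 58.965572
rim ((633.2401123046875, -244.2316131591797), (282.0892639160156, 164.9390869140625), 84.25409698486328)
(array([440.9286499 , 274.38150024]), 65.60752868652344, 76, np.float64(158.1272926287612))
```

```bash
python3 -c "
from station import robot
print(robot.sign_off())"
```

```text
the job is handed in; nothing more can be done
None
```

The three tumblers stand nested upright in one released stack (orange, white, yellow from the bottom). The arm is holding the lid by its grab bar at about 60 degrees (59 and 61 measured from two cameras), and the job was handed in at about 24 s.

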